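# Hold a spring clip open over the rib

## Task

Take the orange spring clip off its rack by pinching its handles, and hold it upright over the maple rib at the blue mark, pinched wide open, with its jaws reaching well down either side of the rib's edge and not touching the rib, so that a lining strip can be slipped in. Finish while still holding it there, squeezed open in the air: do not let it close on the rib or set it down. Don't bump the rib, and leave the other things on the bench where they are.

Things in the scene. Friction and masses are not known exactly. Their poses are not given: they have to be found in the camera images.
- clip: Orange spring clip, 24 mm wide, 107 mm tall, 50 to 100 g. Origin on its steel pivot (barrel radius 7 mm); x along the pivot, z up to the handles, y across from jaw to jaw. Parked upright on the rack's strip, x along it. Two mirrored arms, left (+y) and right (-y). Pinching the handles along y opens the jaws: 4 N at first, 8 N fully open, then a stop. Let go, it snaps shut.
- handle_left (a point): Centre of the rounded top end (radius 3.5 mm) of the left handle, an orange plate 22 mm wide, 5 mm thick, leaning outward up from the pivot. Parked: 24 mm off the middle plane, 52 mm above the pivot, the pair 55 mm over the outsides. Fully open: handles upright, 23 mm over the outsides of the ends, this point 56 mm above the pivot.
- handle_right (a point): the same on the right handle
- jaw_left (a point): Inner bottom edge of the left jaw's black rubber pad (14 mm tall, 10 mm thick). Parked: 2 mm off the middle plane, 50 mm below the pivot. Fully open: 17 mm off it (33 mm between the pads, 53 mm over the outsides), 47 mm below the pivot. Above the pads the jaws' inner faces are 16 mm apart when parked, 19 mm or more when fully open.
- jaw_right (a point): the same on the right jaw
- clip_left (a joint): hinge of the clip's left arm, rad: 0 parked on the 4 mm strip, grows as the jaw opens, 0.30 at the stop, -0.04 shut on nothing. As the handles are pinched fully home the pivot sinks 5 to 10 mm relative to the hand, because the handle ends rise and the finger pads may swing forward
- clip_right (a joint): the same for the right arm; the two are independent but sprung alike, so an even pinch opens both alike
- rack: Fixed clip rack: dark base 150 (x) by 90 (y) by 18 mm with an upright aluminium strip, 4 mm thick, along its x axis, top 60 mm above the bench; 64 mm tall posts at its ends (x = +-68 mm). Origin on the bench under its middle. The clip straddles the strip at y = 0, pivot 78 mm above the bench, up to 25 mm along x from the middle; jaw tips 10 mm above the base.
- form: Rib form, fixed: plywood base 180 (x) by 110 (y) by 18 mm; along its x axis, at y = 0, stands a pale maple rib on edge, 4 mm thick, 180 mm long, its top edge 100 mm above the bench. Dark end blocks beside the rib at x = +-75 mm reach 54 mm above the bench. Origin on the bench under its middle.
- mark: Blue painted band, 18 mm wide, over the top edge of the rib, down both faces and on across the plywood base, up to 40 mm from the rib's middle. Origin on the top edge of the rib (100 mm above the bench), at the middle of the band; x along the rib, y across it, z up.
- plane: small brass thumb plane, 70 by 28 by 32 mm, on the bench; bystander
- jar: amber glass jar, 56 mm across, 65 mm tall; bystander
- glue: white glue bottle, 60 mm across, 150 mm tall; bystander
- sander: cork sanding block, 100 by 60 by 31 mm; bystander
- brushpot: blue ceramic pot, 80 mm across, 100 mm tall, with two brushes up to 215 mm; bystander
- chisel: wood-handled hand tool lying on the bench along its x, about 200 mm long; bystander
- linings: bundle of thin wooden lining strips lying on the bench along its x, 240 by 29 by 14 mm; bystander
Mind the look-alikes: they are no part of the job. There is more than one size of the form; the one meant has the size given above.

How it is judged (in metres and radians):
On the way:
1. the clip is lifted off the rack: held by the fingers, at least 40 mm higher than parked, clear of the rack (z of clip in the frame of rack above 0.118 m and contact force between clip and rack below 0.1 N and contact force between clip and the fingers above 1 N), for 0.1 s.
At the end, for the whole second after the job is handed in: The fingers hold the clip, each arm open over 0.18 rad; pivot within 12 mm of the blue mark along and across the rib and 8 to 37 mm above the rib's edge, upright and in line with the rib within 0.2 rad, at rest, touching neither rib nor rack (value of joint each of clip_left, clip_right above 0.18 rad and x of clip in the frame of mark between -0.012 and 0.012 m and y of clip in the frame of mark between -0.012 and 0.012 m and z of clip in the frame of mark between 0.008 and 0.037 m and angle between clip's own z axis and vertical below 0.2 rad and angle between the x axis of clip and the x axis of mark, either way round below 0.2 rad and contact force between clip and form below 0.2 N and contact force between clip and rack below 0.2 N and contact force between clip and the fingers above 2 N and linear speed of clip below 0.03 m/s); the arm keeps its last pose, push and grip.
It fails at once if the rib is bumped: the clip, fingers or arm press on the form with more than 3 N (contact force between any of clip, the fingers, the arm and form above 3 N).
It fails at once if a bystander is moved by more than 20 mm (distance of any of plane, jar, glue, sander, brushpot, chisel, linings from where it was at the start of the episode above 0.02 m).
It also fails if it takes over 34 s, if anything falls off the work surface, if the arm or the gripper's body presses on something with over 40 N, if the wrist force passes 120 N, or if a joint passes its speed limit or range.

## Robot

A 6-joint arm with a two-finger parallel gripper is mounted at the origin on the work surface. World frame = base frame: x ahead of the robot, y to its left, z up, the work surface at z = 0. Lengths are in mm, angles in rad, forces in N, time in s.
With the tool pointing down it reaches from about 275 to 750 mm from the base axis. Payload 10.2 kg.
Tool frame: the origin (TCP) lies between the finger pads; the fingertips stand ctrl.tips_ahead ahead of it and the grasp point (between the pads) lies 8 mm behind it (ctrl.tips_ahead is the distance from the TCP to the fingertips, in mm); z points along the fingers, y is the direction in which the jaws open and shut (so a half turn about z gives the same grasp; the last joint's range is limited). The gripper opens to 85 mm and grips with 20 to 120 N. Pads are 22 mm wide; open, the fingers measure 114 mm over their backs; the gripper's body (76 mm by 85 mm) begins 54 mm behind the grasp point. The pads swing forward as they close: fully open they stand 13 mm farther back than shut.
Start: joints at [0.967, 0.313, 1.498, -0, 1.331, -0.223], TCP at [195.136, 487.394, 242.294] pointing down, gripper open.
Joint ranges: [-2.94, 2.94], [-0.97, 2.17], [0.19, 2.56], [-1.23, 4.37], [0.02, 3.11], [-2.88, 2.88]. Speed limits (rad/s): [2.39, 2.39, 3.01, 3.14, 3.14, 3.14].

## Interface

Orientations are given as a unit quaternion [w, x, y, z].
In Python, from rig import ctrl gives the robot as it stands. The module is installed in compiled form; this text tells all that it offers.
- The arm moves only by the tool move_arm, never from a script. Its argument "motion" is a list of rows, each an object with "offset": the shift along the tool's x, y, z in m, a list of three; "angular": the turn, a rotation vector about the tool's x, y, z in degrees, a list of three; "jaw": the finger opening in m, from 0 to 0.0854. In form: [{"offset": [tx, ty, tz], "angular": [ax, ay, az], "jaw": jaw}, ...]. A call has 1 to 5 rows; each row is the pose to reach, as a shift and turn from the pose commanded when the call began, along the tool's axes at that moment; what a row does not reach only later rows make up. A row lasts 1/8 s, in which the tool goes at most 62.5 mm and 10.7 degrees, less where a joint would pass 70% of its speed; a pose out of reach is approached as far as the arm can. A call with a gripper value outside its range is refused whole. The fingers move at their own pace and stop on an object; "squeeze" is the grip in N (left out, the last holds). Time passes only in rows, so rows that repeat a pose let the fingers close. It gives the time, the measured TCP pose, the force and the opening at its end, in the units of the state.
- ctrl.sense(): the state, without advancing time (a new reading comes with each control period).
- ctrl.capture(name): name is "side" or "top"; returns a dict with "img" (384x512x3 uint8, red, green, blue), "intrinsics" (3x3 intrinsics, pixels), "k1" (the pictures are not rectified: a ray, as slopes to the right and down, at radius r is drawn at 1 + k1 r^2 times it, then the intrinsics apply), "rvec" (rotation vector, rad) and "tvec" (3), from world to camera coordinates, as OpenCV has them. Camera axes: x right, y down, z forward; pixel columns grow to the right and rows downward; lengths in mm; the calibration is good to about 2 mm. A picture is of the moment at which its call begins. There is no depth.
- ctrl.finish_job(): hands the job in, once; it reports no verdict.
The state is a dict: "time_s": time; "joints": joint angles; "dq": joint speeds; "tau": joint torques, N m; "eef_pos": TCP position; "ee_rot": TCP orientation; "force": force on the tool from outside, world axes, zero at the start; "wrist_torque": the same for the moment, N m; "grip_width": opening from 0.0 (shut) to 1.0 (fully open).
Only numpy, scipy, OpenCV 4.12 (cv2) and the standard library are available. Lean on these libraries where they do the work, as an engineer would, in place of code of your own. Each camera call takes 0.05 s, during which the arm holds its last target. There are 200 camera calls.

## Working session

There is one attempt and no reset: what is moved stays moved. The work goes in short steps, Python scripts to look and compute and a tool call to move; the robot and the scene stay as the last step left them, time stands still between calls to the robot, and variables do not carry over. Pictures are saved under pics/ and viewed, about 8 in all and at most 12, crops included, and the job is handed in when it is done.

Besides the shell and the picture viewer there is one more tool, called by a JSON object that holds its "fn" and its "kwargs". move_arm: Moves the arm, as the interface text tells. Its arguments: {"type":"object","properties":{"motion":{"type":"array","items":{"type":"object","properties":{"offset":{"type":"array","items":{"type":"number"}},"angular":{"type":"array","items":{"type":"number"}},"jaw":{"type":"number"}}}},"squeeze":{"type":"number"}},"required":["motion"]}

```bash
mkdir -p pics && cat > h.py <<'E'
import numpy as np, cv2
from rig import ctrl
def cam(n):
    c=ctrl.capture(n); c={k:(np.array(v) if k!='img' else v) for k,v in c.items()}
    R=cv2.Rodrigues(np.float64(c['rvec']).reshape(3))[0]; c['R']=R; c['t']=np.float64(c['tvec']).reshape(3); return c
def ray(c,p):
    K=np.float64(c['intrinsics']); d=np.array([float(c['k1']),0,0,0,0])
    u=cv2.undistortPoints(np.float64(p).reshape(-1,1,2),K,d).reshape(-1,2)
    D=np.c_[u,np.ones(len(u))]@c['R']; return -c['R'].T@c['t'],D
def onz(c,p,z):
    o,D=ray(c,p); return o+D*((z-o[2])/D[:,2])[:,None]
def proj(c,P):
    return cv2.projectPoints(np.float64(P).reshape(-1,3),c['R'],c['t'],np.float64(c['intrinsics']),np.array([float(c['k1']),0,0,0,0]))[0].reshape(-1,2)
def tri(c1,p1,c2,p2):
    o1,d1=ray(c1,p1);o2,d2=ray(c2,p2);d1=d1[0]/np.linalg.norm(d1);d2=d2[0]/np.linalg.norm(d2)
    A=np.c_[d1,-d2];s=np.linalg.lstsq(A,o2-o1,rcond=None)[0]
    a=o1+s[0]*d1;b=o2+s[1]*d2;return (a+b)/2,np.linalg.norm(a-b)
def save(c,f,roi=None,s=1):
    im=c['img']
    if roi: im=im[roi[1]:roi[3],roi[0]:roi[2]]
    im=cv2.resize(im,None,fx=s,fy=s,interpolation=cv2.INTER_CUBIC); cv2.imwrite(f,im[:,:,::-1])
E
python3 - <<'E'
from h import *
for n in('top','side'):
    c=cam(n); save(c,f'pics/{n}0.png',s=1.5); print(n,-c['R'].T@c['t'],c['R'][2],c['intrinsics'].tolist(),c['k1'])
print(ctrl.sense(),ctrl.tips_ahead)
E
```

```text
top [ 360.72065642  -66.06122272 1489.35184059] [ 0.12488811 -0.01086054 -0.99211139] [[386.48720784638334, 0.0, 250.54052701036238], [0.0, 386.48720784638334, 183.54017759431383], [0.0, 0.0, 1.0]] -0.03919863350279579
side [ 287.92747633  772.12424498 1129.15997116] [ 0.19559409 -0.62739344 -0.75373764] [[395.3233267515094, 0.0, 255.92948280344189], [0.0, 395.3233267515094, 198.07062964103048], [0.0, 0.0, 1.0]] 0.032732708113226844
{'time_s': 0.1, 'joints': array([ 9.66581609e-01,  3.13400383e-01,  1.49835802e+00, -1.93774166e-05,
        1.33102762e+00, -2.23436331e-01]), 'dq': array([-0.00108613, -0.00210344, -0.0022108 ,  0.00155325, -0.00074467,
       -0.0002742 ]), 'tau': array([ 4.13332164e-03, -4.12897003e+01, -2.60138226e+01, -1.10071285e-04,
        3.08622875e-03,  7.73341822e-05]), 'eef_pos': array([195.01581487, 487.19516434, 241.79022382]), 'ee_rot': array([-2.31319901e-04,  1.89238772e-01,  9.81930920e-01, -5.50101957e-04]), 'force': array([ 0.33572905,  0.44840628, -1.02998705]), 'wrist_torque': array([ 0.05820454, -0.00481152,  0.03013378]), 'grip_width': 0.9992230444348391} 11.0
```

View pics/top0.png

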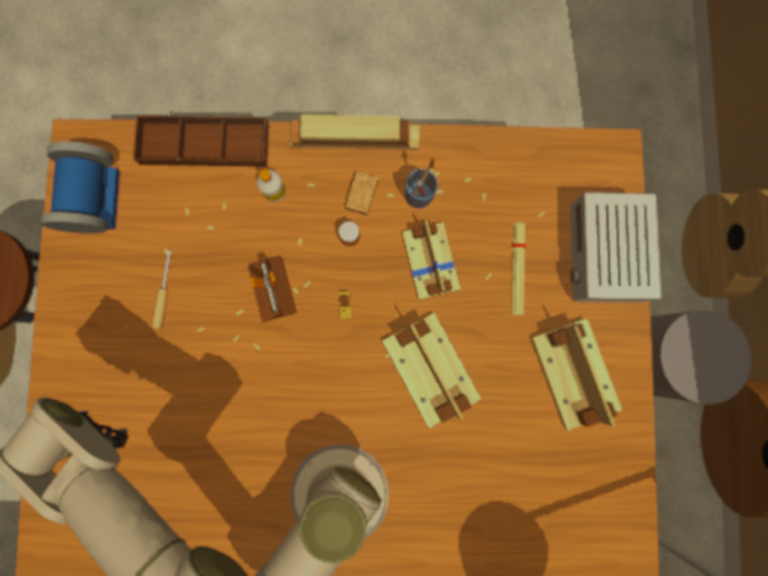

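View pics/side0.png

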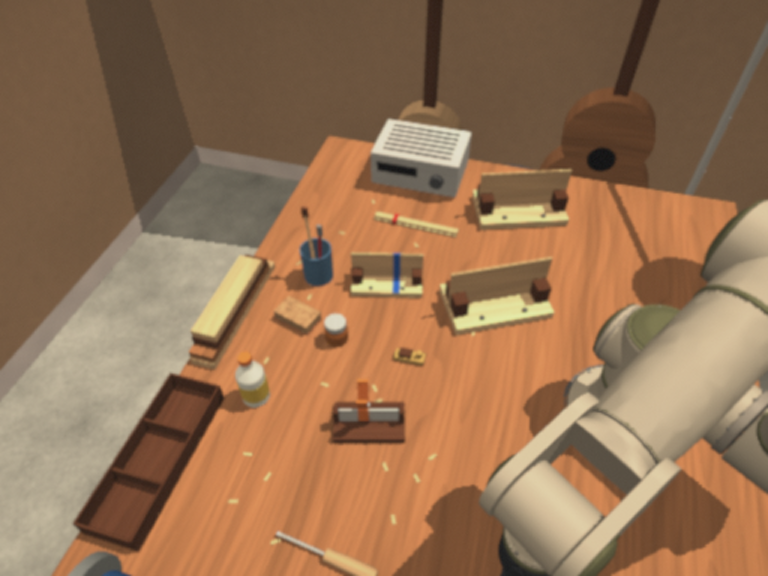

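Top view (1.5x): the clip on its rack is at about (265,275). There are three forms: (430,260) with a blue band, (430,370) and (575,375), both without one. The blue-banded form is also the smallest, so it's the candidate. I'll confirm with an enlarged crop and measure its size.

```bash
python3 - <<'E'
from h import *
t=cam('top');s=cam('side')
def crop(c,x,y,w=76,h=56): return cv2.resize(c['img'][y:y+h,x:x+w],None,fx=5,fy=5,interpolation=cv2.INTER_CUBIC)
a=np.vstack([np.hstack([crop(t,145,158),crop(t,252,144)]),np.hstack([crop(s,205,244),crop(s,220,152)])])
cv2.imwrite('pics/crops.png',a[:,:,::-1]);print(a.shape)
# coarse: form base corners seen in top view, (z=18)
P=np.array([(403,229),(443,221),(460,290),(420,298)])/1.5
w=onz(t,P,18);print(w.round(0));print(np.linalg.norm(np.diff(w[[0,1,2,3,0]],axis=0),axis=1).round())
P=np.array([(383,340),(435,313),(480,400),(432,427)])/1.5
w=onz(t,P,18);print(np.linalg.norm(np.diff(w[[0,1,2,3,0]],axis=0),axis=1).round())
for c in(t,s):
    hsv=cv2.cvtColor(c['img'],cv2.COLOR_RGB2HSV)
    c['img'];print([hsv[int(y),int(x)].tolist() for x,y in ([(174,183),(176,187),(182,205),(285,180),(292,178)] if c is t else [(242,262),(240,270),(264,180),(232,275)])])
E
```

```text
(560, 760, 3)
[[ 668. -151.   18.]
 [ 691. -254.   18.]
 [ 512. -298.   18.]
 [ 490. -196.   18.]]
[106. 184. 105. 184.]
[149. 244. 138. 247.]
[[12, 192, 85], [16, 81, 126], [24, 60, 144], [111, 129, 130], [109, 64, 143]]
[[10, 187, 165], [10, 180, 112], [108, 160, 89], [19, 37, 109]]
```

View pics/crops.png

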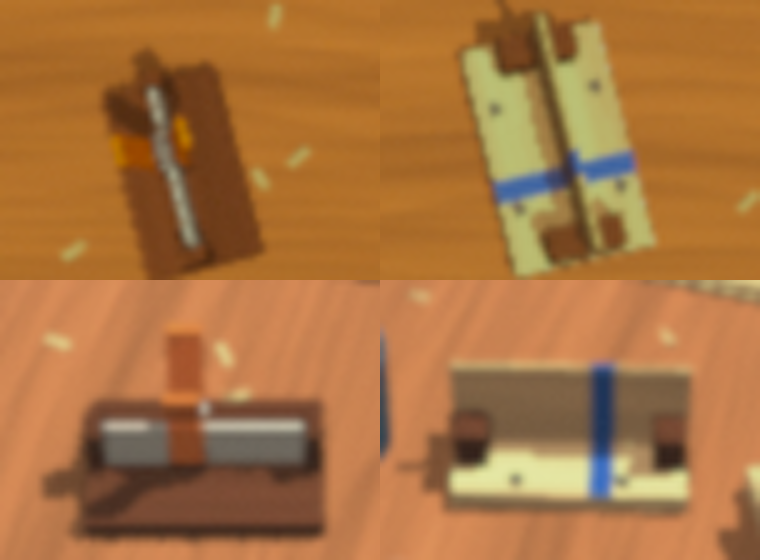

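The crops show the clip straddling the strip, with top-view handles at crop (132,150) and (182,133). The blue band is on the rib edge at top crop (574,155) and side crop (602,366). The banded form measures about 184x106 mm, which fits 180x110; the neighbour measures about 245x145. So the banded form is the one meant. Next I'll fit the poses from these points across both views.

```bash
cat > fit.py <<'E'
from h import *
from scipy.optimize import least_squares
t=cam('top');s=cam('side')
px=lambda p,o,off:(np.array(p)-np.array(off)+.5)/5-.5+np.array(o)
T=lambda p,l:px(p,(145,158),(0,0)) if l else px(p,(252,144),(380,0))
S=lambda p,l:px(p,(205,244),(0,280)) if l else px(p,(220,152),(380,280))
def W(q,P):
    P=np.float64(P).reshape(-1,3);c,n=np.cos(q[2]),np.sin(q[2])
    return np.c_[q[0]+c*P[:,0]-n*P[:,1],q[1]+n*P[:,0]+c*P[:,1],P[:,2]]
def fit(obs,q0):
    f=lambda q:np.concatenate([proj(c,W(q,P))[0]-p for c,P,p in obs])
    r=least_squares(f,q0,loss='soft_l1');print(r.x.round(3),np.degrees(r.x[2]).round(1));print(r.fun.reshape(-1,2).round(1).tolist());return r.x
# rack: x axis toward +x world roughly (image up); left(+y)= image left
rack=fit([(t,(75,45,18),T((105,88),1)),(t,(75,-45,18),T((213,64),1)),(t,(-75,-45,18),T((265,250),1)),
 (s,(75,45,18),S((85,524),1)),(s,(-75,45,18),S((322,524),1)),(s,(75,-45,18),S((92,402),1)),(s,(-75,-45,18),S((322,402),1))],[560,150,.2])
form=fit([(t,(90,55,18),T((460,50),0)),(t,(90,-55,18),T((597,20),0)),(t,(-90,-55,18),T((655,243),0)),(t,(-90,55,18),T((515,276),0)),
 (t,(90,0,100),T((540,14),0)),(t,(-90,0,100),T((590,250),0)),
 (s,(90,0,100),S((451,364),0)),(s,(-90,0,100),S((690,371),0)),(s,(90,55,18),S((450,494),0)),(s,(-90,55,18),S((690,496),0))],[590,-225,.2])
def loc(q,w): w=np.atleast_2d(w)[:,:2]-q[:2];c,n=np.cos(q[2]),np.sin(q[2]);return np.c_[c*w[:,0]+n*w[:,1],-n*w[:,0]+c*w[:,1]].round(1)
print('mark top',loc(form,onz(t,T((574,155),0),100)),'side',loc(form,onz(s,S((602,366),0),100)),'base front',loc(form,onz(s,S((600,494),0),18)),'base bands',loc(form,onz(t,[T((532,187),0),T((610,165),0)],18)))
print('strip ends top',loc(rack,onz(t,[T((153,90),1),T((195,245),1)],60)),'side',loc(rack,onz(s,[S((103,426),1),S((305,426),1)],60)))
print('handles top',loc(rack,onz(t,[T((118,150),1),T((132,150),1),T((182,133),1)],130)),'side L,R ends',loc(rack,onz(s,[S((182,398),1),S((183,330),1)],130)))
print('tri mark',tri(t,T((574,155),0),s,S((602,366),0)))
E
python3 fit.py
```

```text
[5.09561e+02 1.83479e+02 2.81000e-01] 16.1
[[-0.7, 0.9], [0.4, -0.3], [-0.4, 0.1], [-0.8, 0.1], [0.5, 0.3], [-0.2, -0.9], [0.2, -0.7]]
[ 5.89140e+02 -2.21889e+02  2.45000e-01] 14.0
[[0.0, 0.2], [0.1, 0.0], [-0.2, 0.2], [0.0, 0.1], [-0.2, -0.3], [1.7, -0.1], [-0.4, 0.1], [0.6, 0.0], [-0.2, -0.0], [-0.3, 1.0]]
mark top [[-18.7   0.6]] side [[-22.9  -2.8]] base front [[-23.7  50.8]] base bands [[-25.8  25.9]
 [-22.8 -36.8]]
strip ends top [[ 58.6   0.3]
 [-61.9  -2. ]] side [[ 61.5   0.6]
 [-62.9  -0. ]]
handles top [[ 10.2  24.7]
 [  7.6  15.2]
 [ 10.1 -21.9]] side L,R ends [[  9.4  22.9]
 [ 10.5 -23.8]]
tri mark (array([ 568.24763862, -225.56736175,  104.65487996]), np.float64(3.7845359550644413))
```

```bash
cat > go.py <<'E'
import sys
from h import *
from scipy.spatial.transform import Rotation as Rn
def go(x,y,z,yaw):  # yaw(deg): direction of tool y in the world
    s=ctrl.sense();w,a,b,c=s['ee_rot'];R=Rn.from_quat([a,b,c,w])
    th=np.radians(yaw);Y=np.array([np.cos(th),np.sin(th),0]);Z=np.array([0,0,-1.])
    G=Rn.from_matrix(np.c_[np.cross(Y,Z),Y,Z])
    print('offset mm',(R.inv().apply(np.array([x,y,z])-s['eef_pos'])).round(1),'ang',(R.inv()*G).as_rotvec(degrees=True).round(2),'t',s['time_s'],'pos',s['eef_pos'].round(1),'q',s['joints'].round(2),'F',s['force'].round(1),'g',round(s['grip_width'],3))
if __name__=='__main__': go(*map(float,sys.argv[1:]))
E
python3 go.py 519 186 220 106.1
```

```text
offset mm [-412.7 -159.4   22.1] ang [-2.000e-02 -1.000e-02 -3.792e+01] t 0.3 pos [195.1 487.3 242.1] q [ 0.97  0.31  1.5   0.    1.33 -0.22] F [-0.8 -0.   0.4] g 0.998
```

{"fn": "move_arm", "kwargs": {"motion": [{"offset": [-0.04,-0.016,0],"angular": [0,0,-4],"jaw": 0.085},{"offset": [-0.09,-0.035,0],"angular": [0,0,-9],"jaw": 0.085},{"offset": [-0.14,-0.055,0],"angular": [0,0,-14],"jaw": 0.085},{"offset": [-0.19,-0.075,0],"angular": [0,0,-19],"jaw": 0.085},{"offset": [-0.24,-0.095,0],"angular": [0,0,-24],"jaw": 0.085}]}}

```text
time_s: 0.92
eef_pos: [383.7, 308.6, 242.4]
ee_rot: [0.0, -0.02, 1.0, 0.0]
force: [-0.0, 0.3, -0.7]
grip_width: 0.996
```

```bash
python3 go.py 519 186 180 106.1
```

```text
offset mm [-130.2 -128.1   62.4] ang [ 1.000e-02  1.000e-02 -1.376e+01] t 0.925 pos [383.7 308.6 242.4] q [ 0.44  0.24  1.59  0.    1.31 -1.17] F [-0.   0.3 -0.7] g 0.996
```

{"fn": "move_arm", "kwargs": {"motion": [{"offset": [-0.04,-0.04,0.01],"angular": [0,0,-4.5],"jaw": 0.085},{"offset": [-0.08,-0.078,0.025],"angular": [0,0,-9],"jaw": 0.085},{"offset": [-0.115,-0.113,0.045],"angular": [0,0,-13.8],"jaw": 0.085},{"offset": [-0.13,-0.128,0.06],"angular": [0,0,-13.8],"jaw": 0.085},{"offset": [-0.13,-0.128,0.062],"angular": [0,0,-13.8],"jaw": 0.085}]}}

```text
time_s: 1.55
eef_pos: [517.3, 186.7, 179.2]
ee_rot: [-0.001, -0.138, 0.99, 0.0]
force: [-1.2, 0.4, -0.4]
grip_width: 0.996
```

```bash
python3 go.py 519 186 122 106.1; python3 - <<'E'
from h import *
t=cam('top');s=cam('side')
p=proj(s,[(519,186,130)])[0];q=proj(t,[(519,186,130)])[0];print(p,q)
f=lambda c,p:cv2.resize(c['img'][int(p[1])-45:int(p[1])+30,int(p[0])-50:int(p[0])+50],None,fx=4,fy=4,interpolation=cv2.INTER_CUBIC)
cv2.imwrite('pics/above.png',np.hstack([f(t,q),f(s,p)])[:,:,::-1])
E
```

```text
offset mm [-1.6 -1.1 57.2] ang [ 0.03 -0.12 -0.27] t 1.55 pos [517.3 186.7 179.2] q [ 0.13  0.42  1.51  0.    1.21 -1.71] F [-1.2  0.4 -0.4] g 0.996
[241.14877728 260.39008983] [175.06808398 185.88333924]
```

View pics/above.png

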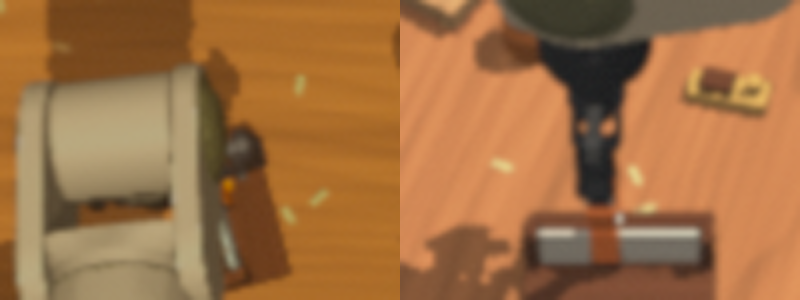

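Side pane: the near finger is at crop column ~597, directly above the orange clip at ~605. I'll work out the along-rack offset.

```bash
python3 - <<'E'
from h import *
s=cam('side');P=ctrl.sense()['eef_pos'];a=np.radians(16.1);X=np.array([np.cos(a),np.sin(a),0]);Y=np.array([-X[1],X[0],0])
print('finger',proj(s,[P+Y*47+np.array([0,0,z]) for z in(5,20,40)]).round(1).tolist(),'seen 240.4@265')
R=np.array([509.6,183.5,0])
for x in(6,8,10,12): print(x,proj(s,[R+x*X+Y*h+np.array([0,0,z]) for h,z in((13,45),(10,60),(12,85),(25,130))]).round(1).tolist())
im=s['img'].astype(int)
for r in range(262,284,2): print(r,(im[r,228:256,0]-im[r,228:256,2]).tolist())
E
```

```text
finger [[240.3, 265.0], [240.1, 262.0], [239.8, 258.1]] seen 240.4@265
6 [[243.2, 278.9], [243.1, 275.6], [242.8, 271.9], [242.1, 267.8]]
8 [[242.6, 278.9], [242.4, 275.6], [242.1, 271.9], [241.4, 267.8]]
10 [[241.9, 278.9], [241.8, 275.6], [241.5, 271.9], [240.7, 267.8]]
12 [[241.3, 278.9], [241.1, 275.6], [240.8, 271.9], [240.1, 267.8]]
262 [115, 113, 114, 119, 122, 119, 93, 48, 12, 1, 0, -1, -1, 0, -1, 12, 56, 102, 125, 129, 129, 127, 125, 125, 124, 124, 127, 127]
264 [112, 114, 118, 123, 126, 125, 114, 89, 61, 32, 11, 2, 0, 0, 2, 22, 64, 106, 128, 130, 129, 128, 126, 122, 122, 125, 126, 126]
266 [112, 115, 120, 124, 126, 125, 124, 119, 105, 88, 75, 69, 66, 65, 62, 69, 95, 116, 126, 127, 126, 121, 111, 105, 101, 100, 105, 116]
268 [81, 83, 85, 85, 85, 86, 86, 85, 88, 100, 110, 112, 113, 112, 110, 110, 90, 65, 64, 79, 85, 81, 77, 74, 74, 73, 75, 83]
270 [67, 68, 67, 68, 68, 67, 67, 68, 70, 75, 81, 82, 81, 83, 83, 80, 58, 43, 43, 54, 65, 65, 65, 65, 66, 65, 66, 65]
272 [40, 40, 39, 40, 39, 39, 39, 39, 40, 43, 65, 89, 96, 99, 98, 99, 92, 70, 49, 39, 36, 37, 36, 36, 36, 36, 35, 35]
274 [22, 21, 22, 22, 22, 22, 19, 17, 19, 26, 55, 87, 99, 100, 101, 101, 94, 69, 41, 25, 21, 20, 20, 20, 20, 20, 21, 20]
276 [16, 17, 17, 17, 17, 17, 17, 17, 18, 25, 49, 80, 94, 96, 97, 95, 91, 69, 38, 20, 17, 17, 17, 17, 16, 16, 17, 17]
278 [16, 16, 17, 17, 17, 17, 17, 16, 18, 20, 40, 74, 93, 96, 96, 96, 92, 71, 38, 21, 18, 18, 17, 19, 17, 17, 17, 17]
280 [21, 21, 21, 21, 21, 20, 19, 20, 20, 23, 36, 60, 73, 77, 76, 76, 74, 62, 41, 32, 29, 30, 29, 29, 29, 27, 27, 27]
282 [55, 48, 42, 42, 40, 40, 40, 39, 40, 39, 39, 37, 37, 37, 40, 39, 43, 50, 60, 65, 65, 66, 66, 65, 62, 61, 60, 63]
```

{"fn": "move_arm", "kwargs": {"motion": [{"offset": [0,0,0.02],"angular": [0,0,0],"jaw": 0.085},{"offset": [0,0,0.04],"angular": [0,0,0],"jaw": 0.085},{"offset": [0,0,0.056],"angular": [0,0,0],"jaw": 0.085},{"offset": [0,0,0.056],"angular": [0,0,0],"jaw": 0.085}]}}

```text
time_s: 2.2
eef_pos: [516.8, 187.6, 123.9]
ee_rot: [-0.001, -0.139, 0.99, 0.0]
force: [-0.3, -0.4, 0.2]
grip_width: 0.996
```

```bash
python3 go.py 519.2 186.3 122 106.1
```

```text
offset mm [-2.  -1.9  1.9] ang [ 0.01 -0.07 -0.08] t 2.2 pos [516.8 187.6 123.9] q [ 0.14  0.49  1.57  0.    1.08 -1.72] F [-0.3 -0.4  0.2] g 0.996
```

{"fn": "move_arm", "kwargs": {"motion": [{"offset": [-0.002,-0.002,0.002],"angular": [0,0,0],"jaw": 0.07},{"offset": [-0.002,-0.002,0.002],"angular": [0,0,0],"jaw": 0.06},{"offset": [-0.002,-0.002,0.002],"angular": [0,0,0],"jaw": 0.052},{"offset": [-0.002,-0.002,0.002],"angular": [0,0,0],"jaw": 0.052}], "squeeze": 40}}

```text
time_s: 2.7
eef_pos: [519.9, 185.6, 122.4]
ee_rot: [0.0, -0.139, 0.99, -0.0]
force: [0.4, 0.2, -0.3]
grip_width: 0.612
```

```bash
python3 go.py 519.2 186.3 122 106.1; python3 - <<'E'
from h import *
s=cam('side');save(s,'pics/grip.png',(180,215,310,310),6)
E
```

```text
offset mm [0.5 0.8 0.4] ang [-0.    0.01 -0.12] t 2.7 pos [519.9 185.6 122.4] q [ 0.13  0.49  1.57 -0.    1.08 -1.72] F [ 0.4  0.2 -0.3] g 0.612
```

View pics/grip.png

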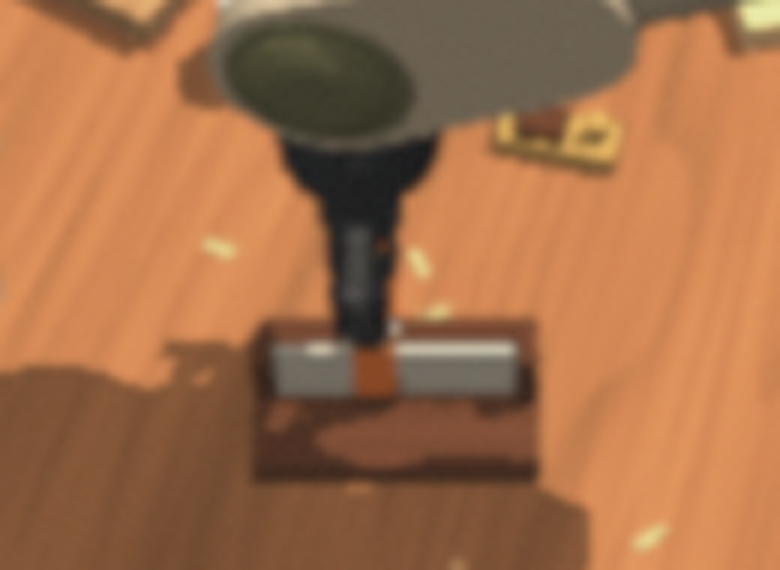

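The side view shows the finger over the left handle (finger column 362, clip 375), about 3 mm off along the rack, which is acceptable. Next: pinch home while rising a few millimetres.

{"fn": "move_arm", "kwargs": {"motion": [{"offset": [0,0,-0.001],"angular": [0,0,0],"jaw": 0.044},{"offset": [0,0,-0.003],"angular": [0,0,0],"jaw": 0.035},{"offset": [0,0,-0.005],"angular": [0,0,0],"jaw": 0.027},{"offset": [0,0,-0.006],"angular": [0,0,0],"jaw": 0.018},{"offset": [0,0,-0.006],"angular": [0,0,0],"jaw": 0.018}], "squeeze": 40}}

```text
time_s: 3.38
eef_pos: [519.9, 185.7, 128.4]
ee_rot: [0.0, -0.139, 0.99, -0.0]
force: [0.1, -0.2, -0.4]
grip_width: 0.219
```

```bash
python3 go.py 519.2 186.3 250 106.1; python3 - <<'E'
from h import *
s=cam('side');save(s,'pics/grip2.png',(180,215,310,310),6)
E
```

```text
offset mm [   0.5    0.8 -121.6] ang [-0.    0.01 -0.12] t 3.375 pos [519.9 185.7 128.4] q [ 0.13  0.48  1.56  0.    1.09 -1.72] F [ 0.1 -0.2 -0.4] g 0.219
```

View pics/grip2.png

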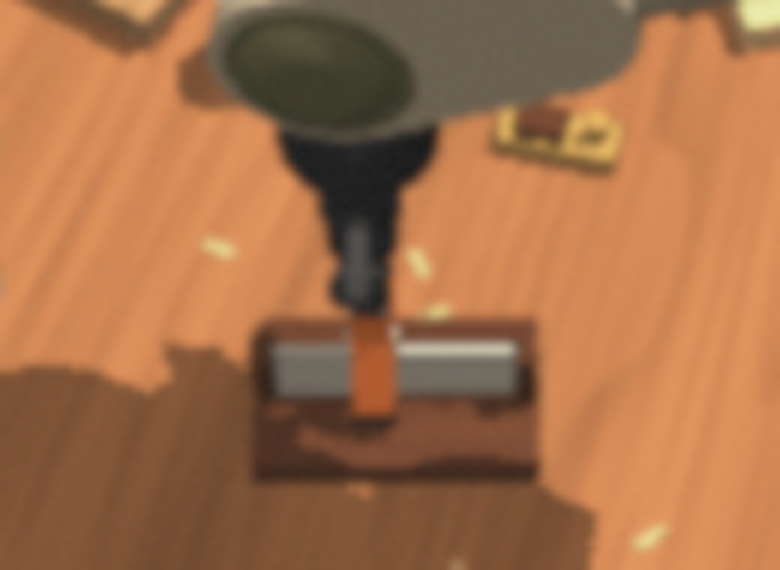

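The left jaw has swung out (its bottom is now at row 415 over the base, previously 395), so the clip is pinched open. Now to lift it.

{"fn": "move_arm", "kwargs": {"motion": [{"offset": [0,0,-0.006],"angular": [0,0,0],"jaw": 0.016},{"offset": [0,0,-0.02],"angular": [0,0,0],"jaw": 0.016},{"offset": [0,0,-0.045],"angular": [0,0,0],"jaw": 0.016},{"offset": [0,0,-0.075],"angular": [0,0,0],"jaw": 0.016},{"offset": [0,0,-0.1],"angular": [0,0,0],"jaw": 0.016}]}}

```text
time_s: 4.05
eef_pos: [520.0, 185.7, 230.6]
ee_rot: [0.001, -0.139, 0.99, 0.0]
force: [-0.1, 0.2, -0.4]
grip_width: 0.218
```

```bash
python3 go.py 566.8 -227.5 250 104; python3 - <<'E'
from h import *
s=cam('side');save(s,'pics/lift.png',(180,195,310,290),6)
E
```

```text
offset mm [  68.8 -410.1  -19.4] ang [-0.01  0.1   1.98] t 4.05 pos [520.  185.7 230.6] q [ 0.13  0.38  1.43  0.    1.32 -1.72] F [-0.1  0.2 -0.4] g 0.218
```

View pics/lift.png

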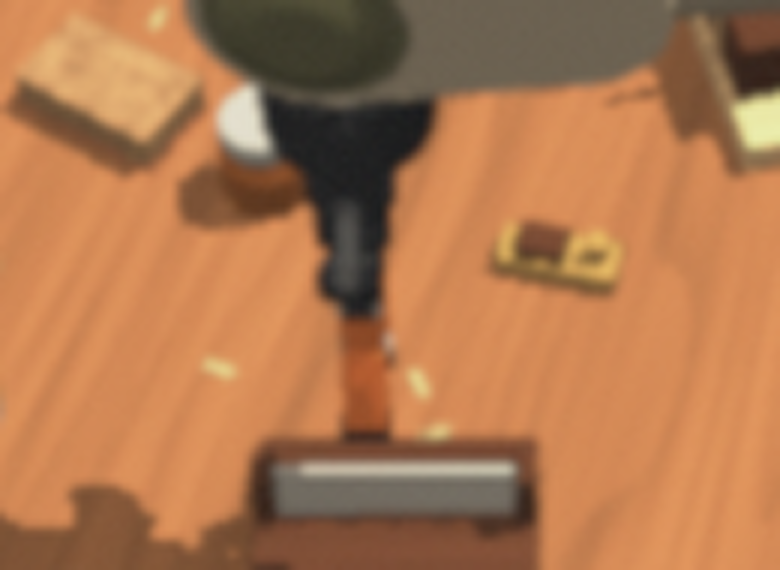

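The clip hangs upright from the fingers, clear of the rack, with its pad bottom at crop (367,436). I'll measure the pivot's place relative to the hand.

```bash
cat > rel.py <<'E'
from h import *
def rel(c,pts,yaw,off):  # pts on plane at 'off' mm along clip y from TCP; returns along-x, z from TCP
    P=ctrl.sense()['eef_pos'];a=np.radians(yaw-90);X=np.array([np.cos(a),np.sin(a),0]);Y=np.array([-X[1],X[0],0])
    o,D=ray(c,pts);k=((P+off*Y-o)@Y)/(D@Y);Q=o+D*k[:,None]-P;return np.c_[Q@X,Q[:,2]].round(1)
E
python3 - <<'E'
from rel import *
s=cam('side');f=lambda p:(np.array(p)+.5)/6-.5+np.array([180,195])
print('pad bottom centre',rel(s,[f((367,437))],106.1,26.5),'pad top/black start',rel(s,[f((367,428))],106.1,25))
print('pivot steel end (388,345)',rel(s,[f((388,345))],106.1,3),'centre rows',rel(s,[f((364,345)),f((364,330))],106.1,12))
print('finger',rel(s,[f((355,300)),f((352,215))],106.1,14))
E
```

```text
pad bottom centre [[ -1.7 -98.5]] pad top/black start [[ -1.9 -92.7]]
pivot steel end (388,345) [[-12.5 -54.1]] centre rows [[ -2.  -40.5]
 [ -2.5 -27.9]]
finger [[ 0.5 -0.5]
 [-0.9 64.5]]
```

{"fn": "move_arm", "kwargs": {"motion": [{"offset": [0.002,-0.015,-0.01],"angular": [0,0,0.1],"jaw": 0.016},{"offset": [0.008,-0.05,-0.02],"angular": [0,0,0.3],"jaw": 0.016},{"offset": [0.015,-0.095,-0.02],"angular": [0,0,0.5],"jaw": 0.016},{"offset": [0.023,-0.14,-0.02],"angular": [0,0,0.7],"jaw": 0.016},{"offset": [0.03,-0.185,-0.02],"angular": [0,0,0.9],"jaw": 0.016}]}}

```text
time_s: 4.78
eef_pos: [541.6, -2.8, 247.9]
ee_rot: [-0.001, -0.131, 0.991, 0.0]
force: [0.3, 0.2, -0.6]
grip_width: 0.218
```

{"fn": "move_arm", "kwargs": {"motion": [{"offset": [0.007,-0.045,0],"angular": [0,0,0.2],"jaw": 0.016},{"offset": [0.014,-0.09,0],"angular": [0,0,0.4],"jaw": 0.016},{"offset": [0.021,-0.135,0],"angular": [0,0,0.6],"jaw": 0.016},{"offset": [0.027,-0.17,0],"angular": [0,0,0.8],"jaw": 0.016},{"offset": [0.03,-0.19,0],"angular": [0,0,1.0],"jaw": 0.016}]}}

```text
time_s: 5.4
eef_pos: [561.8, -193.9, 247.7]
ee_rot: [-0.001, -0.122, 0.993, 0.0]
force: [-0.3, -0.4, -0.3]
grip_width: 0.216
```

```bash
python3 go.py 568.7 -227 250 104
```

```text
offset mm [  1.3 -33.8  -2.4] ang [ 0.05 -0.07 -0.04] t 5.4 pos [ 561.8 -193.9  247.7] q [-0.53  0.47  1.26 -0.    1.41 -2.34] F [-0.3 -0.4 -0.3] g 0.216
```

{"fn": "move_arm", "kwargs": {"motion": [{"offset": [0.0,-0.012,0],"angular": [0,0,0],"jaw": 0.016},{"offset": [0.001,-0.025,0],"angular": [0,0,0],"jaw": 0.016},{"offset": [0.001,-0.034,0],"angular": [0,0,0],"jaw": 0.016},{"offset": [0.001,-0.034,0],"angular": [0,0,0],"jaw": 0.016}]}}

```text
time_s: 5.9
eef_pos: [569.9, -225.0, 248.2]
ee_rot: [-0.0, -0.123, 0.992, 0.0]
force: [-0.2, 0.4, -0.8]
grip_width: 0.218
```

```bash
python3 go.py 568.7 -227 176 104; python3 - <<'E'
from h import *
t=cam('top');s=cam('side');f=lambda c,x,y:cv2.resize(c['img'][y:y+85,x:x+65],None,fx=6,fy=6,interpolation=cv2.INTER_CUBIC)
print(proj(s,[ctrl.sense()['eef_pos']]),proj(t,[ctrl.sense()['eef_pos']]))
cv2.imwrite('pics/over.png',np.hstack([f(t,255,140),f(s,230,125)])[:,:,::-1])
E
```

```text
offset mm [ 1.6 -1.7 72.2] ang [ 0.01 -0.01  0.08] t 5.9 pos [ 569.9 -225.   248.2] q [-0.57  0.51  1.2   0.    1.43 -2.38] F [-0.2  0.4 -0.8] g 0.218
[[263.1835141  138.66025946]] [[295.20919754 168.18801872]]
```

View pics/over.png

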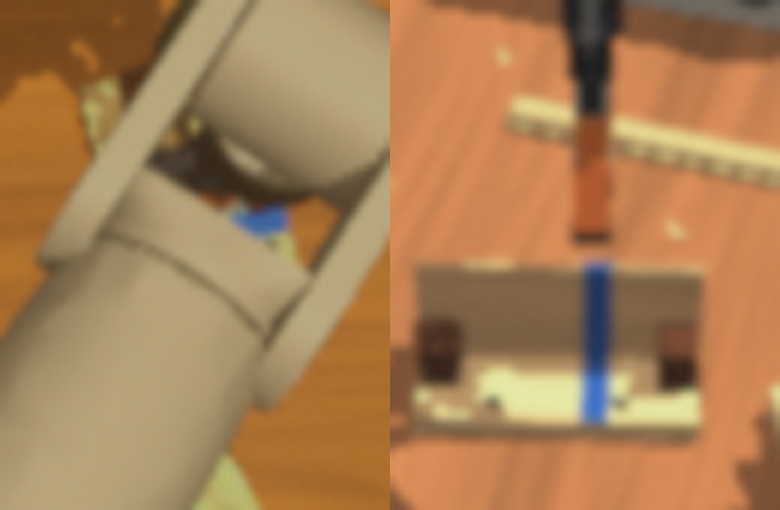

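The side view shows the clip hanging above the band: pad bottom at crop (591,241), band's top edge at (597,266). I'll check the alignment numerically.

```bash
python3 - <<'E'
from rel import *
s=cam('side');f=lambda p:(np.array(p)-np.array([390,0])+.5)/6-.5+np.array([230,125])
print(rel(s,[f((591,242)),f((592,180)),f((593,100))],104,26.5),rel(s,[f((592,180))],104,8))
P=ctrl.sense()['eef_pos'];print(P)
m=onz(s,[f((597,264.5))],100)[0];b=onz(s,[f((596,424))],18)[0];print('mark top',m,'front base band',b)
a=np.radians(14);X=np.array([np.cos(a),np.sin(a)]);F=np.array([589.1,-221.9]);Y=np.array([-X[1],X[0]])
print('along: mark',(m[:2]-F)@X,(b[:2]-F)@X,'tcp',(P[:2]-F)@X,'tcp across',(P[:2]-F)@Y, 'rib across seen', (m[:2]-F)@Y, (b[:2]-F)@Y)
E
```

```text
[[ -1.  -98. ]
 [ -1.4 -48.6]
 [ -1.7  11.4]] [[ -0.8 -65.6]]
[ 569.79684591 -224.40832098  248.35334949]
mark top [ 567.48319112 -230.87325328  100.        ] front base band [ 551.53709122 -174.60484844   18.        ]
along: mark -23.145523714180488 -25.005397133680514 tcp -19.336585683238244 tcp across 2.236042502678851 rib across seen -3.4771299297038833 54.97757353147668
```

{"fn": "move_arm", "kwargs": {"motion": [{"offset": [0.003,-0.003,0.01],"angular": [0,0,0],"jaw": 0.016},{"offset": [0.003,-0.003,0.025],"angular": [0,0,0],"jaw": 0.016},{"offset": [0.003,-0.003,0.037],"angular": [0,0,0],"jaw": 0.016},{"offset": [0.003,-0.003,0.037],"angular": [0,0,0],"jaw": 0.016}]}}

```text
time_s: 6.55
eef_pos: [567.2, -228.3, 209.9]
ee_rot: [-0.001, -0.123, 0.992, 0.001]
force: [0.2, -0.5, -0.2]
grip_width: 0.217
```

```bash
python3 - <<'E'
from h import *
P=ctrl.sense();print(P['time_s'],P['eef_pos'],P['force'],P['grip_width'])
a=np.radians(14);X=np.array([np.cos(a),np.sin(a)]);F=np.array([589.1,-221.9]);Y=np.array([-X[1],X[0]]);d=P['eef_pos'][:2]-F;print(d@X,d@Y)
t=cam('top');s=cam('side');f=lambda c,x,y,w=50,k=8:cv2.resize(c['img'][y:y+65,x:x+w],None,fx=k,fy=k,interpolation=cv2.INTER_CUBIC)
cv2.imwrite('pics/low.png',np.hstack([f(t,265,140),f(s,240,135)])[:,:,::-1])
E
```

```text
6.55 [ 567.1867215  -228.28505851  209.86969425] [ 0.21989392 -0.51973713 -0.22781032] 0.2172180732479801
-22.807045939075607 -0.8940931146543094
```

View pics/low.png

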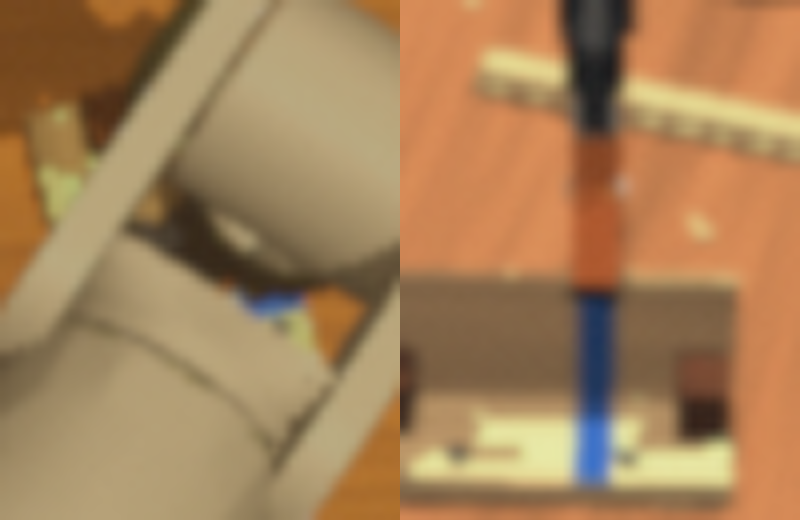

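The clip is centred on the band (column 595 against 596). Now the final descent, slowly.

{"fn": "move_arm", "kwargs": {"motion": [{"offset": [0,0,0.006],"angular": [0,0,0],"jaw": 0.016},{"offset": [0,0,0.013],"angular": [0,0,0],"jaw": 0.016},{"offset": [0,0,0.02],"angular": [0,0,0],"jaw": 0.016},{"offset": [0,0,0.027],"angular": [0,0,0],"jaw": 0.016},{"offset": [0,0,0.033],"angular": [0,0,0],"jaw": 0.016}]}}

```text
time_s: 7.28
eef_pos: [567.5, -228.6, 177.8]
ee_rot: [-0.0, -0.123, 0.992, 0.0]
force: [-0.2, -0.5, -0.9]
grip_width: 0.217
```

{"fn": "move_arm", "kwargs": {"motion": [{"offset": [0,0,0],"angular": [0,0,0],"jaw": 0.016},{"offset": [0,0,0],"angular": [0,0,0],"jaw": 0.016},{"offset": [0,0,0],"angular": [0,0,0],"jaw": 0.016}]}}

```text
time_s: 7.65
eef_pos: [567.7, -228.6, 178.6]
ee_rot: [0.0, -0.123, 0.992, -0.0]
force: [-0.3, 0.5, -1.0]
grip_width: 0.212
```

```bash
python3 - <<'E'
from h import *
P=ctrl.sense();print(P['time_s'],P['eef_pos'],P['force'],P['grip_width'])
a=np.radians(14);X=np.array([np.cos(a),np.sin(a)]);F=np.array([589.1,-221.9]);Y=np.array([-X[1],X[0]]);d=P['eef_pos'][:2]-F;print(d@X,d@Y)
s=cam('side');save(s,'pics/fin.png',(230,130,300,205),8)
E
```

```text
7.65 [ 567.67998689 -228.62076969  178.60417425] [-0.31536194  0.45057136 -1.00647844] 0.2120520262130102
-22.409648523913123 -1.3391639336662542
```

View pics/fin.png

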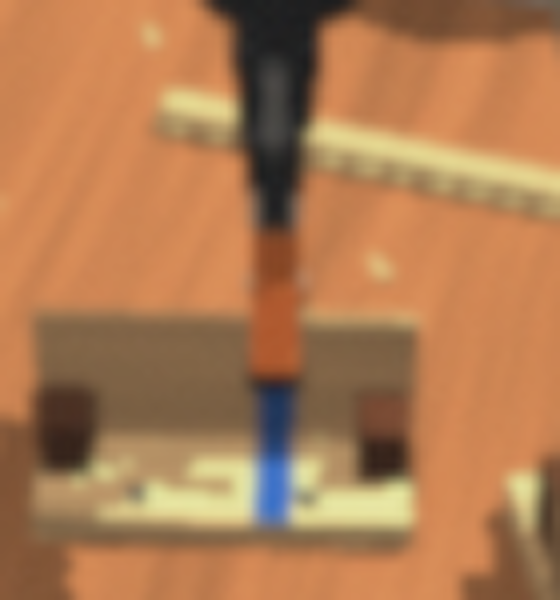

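The left jaw hangs in front of the rib at the band, with its bottom at crop (275,381) and the rib's top edge at row 318. One last numeric check before handing in.

```bash
python3 - <<'E'
from rel import *
s=cam('side');f=lambda p:(np.array(p)+.5)/8-.5+np.array([230,130])
P=ctrl.sense();print(P['time_s'],P['eef_pos'],P['force'],P['grip_width'],abs(P['dq']).max())
print(rel(s,[f((275,381)),f((304,280))],104,26.5),rel(s,[f((304,278))],104,2))
E
```

```text
7.75 [ 567.64403096 -228.60297252  178.5221961 ] [ 0.92310583  0.55073448 -0.856246  ] 0.21476120835870732 0.0020277558113693905
[[ -1.2 -94.1]
 [-13.7 -29.3]] [[-13.3 -51.8]]
```

```bash
python3 -c "
from h import *
print(ctrl.finish_job());P=ctrl.sense();print(P['time_s'],P['eef_pos'],P['force'],P['grip_width'])"
```

```text
the job is handed in; nothing more can be done
None
the job is handed in; nothing more can be done
```

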